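# Rescue the heating block from between two lab instruments

## Robot

A 6-joint arm with a two-finger parallel gripper is mounted at the origin on the work surface. World frame = base frame: x ahead of the robot, y to its left, z up, the work surface at z = 0. Lengths are in m, angles in rad, forces in N, time in s.
With the tool pointing down it reaches from about 0.3 to 0.875 m from the base axis. Payload 6.4 kg.
Tool frame: the origin (TCP) lies between the finger pads; the fingertips stand 14 mm ahead of it and the grasp point (between the pads) lies 5 mm behind it; z points along the fingers, y is the direction in which the jaws open and shut (so a half turn about z gives the same grasp; the last joint's range is limited). The gripper opens to 85 mm and grips with 20 to 120 N. Pads are 22 mm wide; open, the fingers measure 114 mm over their backs; the gripper's body (76 mm by 85 mm) begins 54 mm behind the grasp point. The pads swing forward as they close: fully open they stand 13 mm farther back than shut.
Start: joints at [-1.339, 0.181, 1.607, -0, 1.354, -0.206], TCP at [0.244, -0.521, 0.245] pointing down, gripper open.
Joint ranges: [-2.99, 2.99], [-0.89, 2.07], [0.3, 2.58], [-1.14, 4.28], [0, 2.63], [-3.12, 3.12]. Speed limits (rad/s): [2.57, 2.57, 3.01, 3.14, 3.14, 3.14].

## Interface

Orientations are given as a rotation vector (axis times angle).
In Python, from station import * gives the robot as it stands.
- The arm moves only by the shell command python3 -m creep 'ROWS' [OPENING] [FORCE]. ROWS is JSON, a list of rows, each an object of numbers: "tx", "ty", "tz": the shift along the world's x, y, z normalised to -1 to 1, where 1 is 0.5 m; "wx", "wy", "wz": the turn, a rotation vector about the world's x, y, z normalised to -1 to 1, where 1 is pi rad. A call has 1 to 5 rows; each row is the pose to reach, as a shift and turn from the pose commanded when the call began, turning the shorter way round; what a row does not reach only later rows make up. A row lasts 1/10 s, in which the tool goes at most 50 mm and 8.59 degrees, less where a joint would pass 70% of its speed; a pose out of reach is approached as far as the arm can. A call with a number of a shift or a turn outside -1 to 1 is refused whole. A call with a gripper value outside its range is refused whole. OPENING is the opening, from 0 (shut) to 1 (fully open), set as the call begins (- or left out, the last holds). The fingers move at their own pace and stop on an object; FORCE is the grip in N (left out, the last holds). Time passes only in rows, so rows that repeat a pose let the fingers close. It gives the time, the measured TCP pose, the force and the opening at its end, in the units of the state.
- read_state(): the state, without advancing time (a new reading comes with each control period).
- snapshot(name): name is "side" or "top"; returns a dict with "color" (420x560x3 uint8, red, green, blue), "depth" (420x560 float32, m along the optical axis (not along the pixel's ray), 0 where there is no reading), "camera_matrix" (3x3 intrinsics, pixels), "origin" and "orientation" of the camera in the world. Camera axes: x right, y down, z forward; pixel columns grow to the right and rows downward; lengths in m; the calibration is good to about 2 mm. A picture is of the moment at which its call begins.
- close_job(): hands the job in, once; it reports no verdict.
The state is a dict: "time": time; "joint_pos": joint angles; "joint_vel": joint speeds; "tau": joint torques, N m; "eef_pos": TCP position; "tool_rot": TCP orientation; "contact_force": force on the tool from outside, world axes, zero at the start; "wrist_torque": the same for the moment, N m; "grip_width": finger opening in m.
Only numpy, scipy, OpenCV 4.12 (cv2) and the standard library are available. Lean on these libraries where they do the work, as an engineer would, in place of code of your own. Each camera call takes 0.05 s, during which the arm holds its last target.

## Task

The aluminium test-tube heating block has slipped down the gap between the wooden slide box and the grey power supply and is wedged there. Pull it out by its exposed top edge and stand it upright near the middle of the hotplate's white top, setting it down rather than dropping it. Leave the mortar and the beaker where they are.

Things in the scene. Friction and masses are not known exactly. Their poses are not given: they have to be found in the camera images.
- heat_block: Solid aluminium block, 70 mm (its x) by 22 mm (its y, thickness) by 100 mm high (its z), with three dark 13 mm tube holes in its top face; about 0.36 kg (0.25 to 0.47). Origin at the centre of its underside, z up. At the start it stands on the bench in the gap, so its top 30 mm (heights 70 to 100 mm) stand above the things on either side.
- station: Closed wooden slide box (fixed) and the gap beside it. Origin on the bench at the centre of the gap, z up; the gap runs along its x and is 22 mm wide in y. The slide box fills x -100 to 100 mm, y 11 to 151 mm, flat top 70 mm high; the grey power supply stands on the -y side. The heating block is within 40 mm of the middle of the gap's length, faces parallel to it.
- supply_top (a point): Middle of the flat top of the grey power supply (190 mm along station x, 130 mm along y, top 70 mm high), which cannot be carried off. It sways on soft rubber feet along y and presses the heating block against the slide box with about 5 N (400 N/m; it can give 6 mm), so drawing the block straight up takes roughly 7 to 12 N with its weight.
- plate_top (a point): Centre of the upper face of the hotplate's white square top plate (150 by 150 mm, horizontal, cold), 90 mm above the bench; the axes are those of the hotplate. Its dark housing below (fixed) reaches from x -138 to 88 mm and y -85 to 85 mm, up to 70 mm high, with two black knobs on the -x face.
- mortar: White porcelain mortar, 116 mm across and 70 mm high, with a pestle leaning out of it to 135 mm high and 115 mm from the middle; origin under its centre. A bystander.
- beaker: Glass beaker, 72 mm across and 95 mm high; origin under its centre. A bystander.
There are look-alikes about, which are no part of the job. What is shaped like the heat_block but purple is not meant.

How it is judged:
By the outcome, as a careful person would: the job done as asked, in the order asked, and still so for the second after the job is handed in, with the robot touching nothing.
It also fails if it takes over 48 s, if anything falls off the work surface, if the arm or the gripper's body presses on something with over 40 N, if the wrist force passes 120 N, or if a joint passes its speed limit or range.

## Working session

There is one attempt and no reset: what is moved stays moved. The work goes in short steps, Python scripts to look and compute and a shell command to move; the robot and the scene stay as the last step left them, time stands still between calls to the robot, and variables do not carry over. Pictures are saved under pics/ and viewed, and the job is handed in when it is done.

```bash
mkdir -p pics; ls; cat > h.py <<'E'
from station import *
import numpy as np, cv2
from scipy.spatial.transform import Rotation as R
def snap(n,f):
    s=snapshot(n); cv2.imwrite('pics/'+f,cv2.cvtColor(s['color'],cv2.COLOR_RGB2BGR)); 
    np.savez('pics/'+f[:-4]+'.npz',**{k:np.array(v) for k,v in s.items()}); return s
def cloud(s):
    K=np.array(s['camera_matrix']);d=s['depth'];v,u=np.mgrid[:d.shape[0],:d.shape[1]]
    P=np.stack([(u-K[0,2])/K[0,0]*d,(v-K[1,2])/K[1,1]*d,d],-1)
    o=np.array(s['orientation']); M=o if o.shape==(3,3) else R.from_rotvec(o).as_matrix()
    return P@M.T+np.array(s['origin'])
def load(f): return dict(np.load('pics/'+f+'.npz'))
E
python3 - <<'E'
from h import *
a=snap('top','t0.png');b=snap('side','s0.png')
print(a['origin'],a['orientation'],b['origin'],b['orientation']); print(read_state())
E
```

```text
pics
[ 0.4580483  -0.01445994  0.99122583] [-2.12655945  2.19243101 -0.10274621] [0.19437272 1.00550554 0.74277506] [-0.37971788  2.57192458 -1.45059239]
{'time': 0.1, 'joint_pos': array([-1.33929964e+00,  1.81486457e-01,  1.60790836e+00,  1.83129724e-05,
        1.35379322e+00, -2.06277976e-01]), 'joint_vel': array([ 9.36643070e-04, -2.57057155e-03,  1.05043451e-03, -8.15902095e-04,
       -7.10862471e-04, -9.70325185e-06]), 'tau': array([ 2.42487067e-04, -4.45879269e+01, -3.52241099e+01, -2.74103159e-04,
        4.06910534e-03, -1.41581083e-05]), 'eef_pos': array([ 0.2436784 , -0.52029049,  0.24446297]), 'tool_rot': array([-3.06507713e+00, -6.81824343e-01,  3.51259346e-06]), 'contact_force': array([ 0.99601554, -0.15862086, -0.94083226]), 'wrist_torque': array([0.02646892, 0.02365614, 0.02182558]), 'grip_width': 0.08514637944969357}
```

View pics/t0.png

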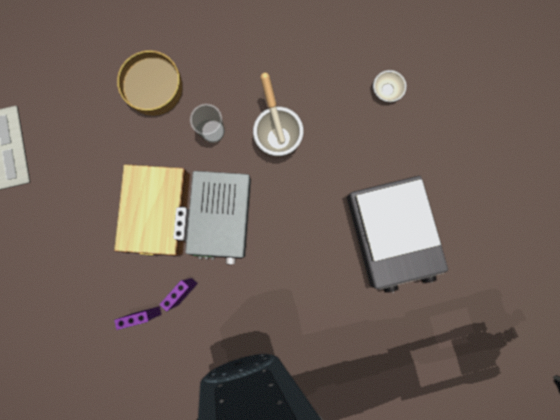

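View pics/s0.png

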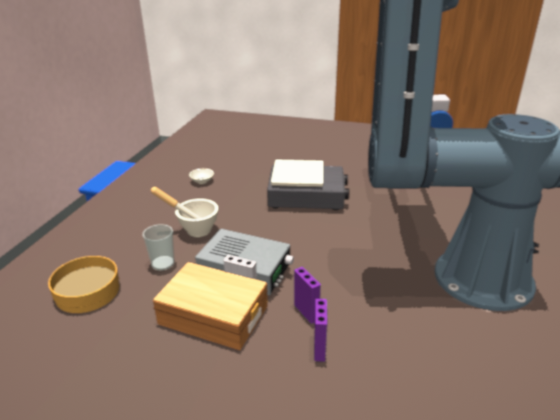

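Top view candidates: the silver three-hole block at (180,223) between the wood box and the grey supply, and two purple ones at (175,295) and (131,320). The silver one in the gap fits the description. The hotplate's white top is at (398,220), the mortar at (278,132) and the beaker at (208,122).

```bash
python3 - <<'E'
from h import *
s=load('t0');P=cloud(s);c=s['color'].astype(int)
cv2.imwrite('pics/c0.png',cv2.resize(cv2.cvtColor(s['color'],cv2.COLOR_RGB2BGR)[150:275,100:265],None,fx=4.5,fy=4.5,interpolation=cv2.INTER_CUBIC))
for n,(u,v) in dict(bench=(300,250),blk=(180,216),box=(150,210),sup=(225,235),plate=(398,220)).items(): print(n,P[v,u])
def rect(m,n):
    m=cv2.morphologyEx(m.astype(np.uint8),cv2.MORPH_OPEN,np.ones((2,2)))
    k,l,st,ce=cv2.connectedComponentsWithStats(m); i=1+np.argmax(st[1:,4]); q=P[l==i]
    r=cv2.minAreaRect((q[:,:2]*1000).astype(np.float32)); print(n,st[i],r,q[:,2].mean()); print(cv2.boxPoints(r))
z=P[...,2]; v,u=np.mgrid[:420,:560]
rect((z>.085)&(z<.115)&(u>165)&(u<195)&(v>195)&(v<250),'blk')
rect((z>.060)&(z<.080)&(u>100)&(u<186)&(v>150)&(v<270)&(c[...,0]>c[...,2]+50),'box')
rect((z>.060)&(z<.080)&(u>184)&(u<260)&(v>150)&(v<270)&(abs(c[...,0]-c[...,2])<40),'sup')
rect((z>.080)&(z<.1)&(u>340)&(u<460)&(v>160)&(v<300)&(c.min(-1)>120),'plate')
rect((z>.02)&(u>245)&(u<310)&(v>60)&(v<160),'mortar')
q=P[(z>.02)&(u>245)&(u<310)&(v>60)&(v<160)];print(q.min(0),q.max(0))
E
```

```text
bench [ 0.46321255 -0.05023061 -0.00112579]
blk [0.54486136 0.21430724 0.09961074]
box [0.56356945 0.2903306  0.07020581]
sup [0.50171644 0.12075991 0.06613168]
plate [ 0.52195687 -0.26467785  0.09068571]
blk [175 209  14  32 366] ((511.1167907714844, 104.68296813964844), (251.1131134033203, 70.62177276611328), 81.6987075805664) 0.10064430105895761
[[458.04822  -14.459938]
 [527.93005  -24.656212]
 [564.18536  223.82587 ]
 [494.30353  234.02216 ]]
box [ 116  166   70   90 5112] ((554.0772094726562, 182.9210968017578), (409.4566650390625, 201.57460021972656), 85.19707489013672) 0.07441400291764134
[[436.50217  -12.649551]
 [637.36896  -29.527145]
 [671.6522   378.49176 ]
 [470.78546  395.36932 ]]
sup [ 187  172   64   87 4829] ((547.7142333984375, 102.42378997802734), (237.447021484375, 198.53213500976562), 88.80815887451172) 0.07261843760307722
[[446.00018  -14.20929 ]
 [644.4893   -18.338776]
 [649.4283   219.05687 ]
 [450.93915  223.18636 ]]
plate [ 358  181   83   81 4648] ((504.10284423828125, -193.30035400390625), (151.1210479736328, 369.0537109375), 12.14443588256836) 0.09365482039652281
[[ 391.41315   -28.79932 ]
 [ 469.05353  -389.59375 ]
 [ 616.79254  -357.8014  ]
 [ 539.15216     2.993042]]
mortar [ 255   74   49   83 1806] ((681.7939453125, 1.531890869140625), (113.49740600585938, 434.038818359375), 79.4339370727539) 0.06033229442865924
[[458.04834  -14.45993 ]
 [884.72766  -94.04925 ]
 [905.53955   17.523712]
 [478.86023   97.11303 ]]
[ 0.4580483  -0.06235447  0.02000559] [0.8526454  0.04945041 0.99122583]
```

View pics/c0.png

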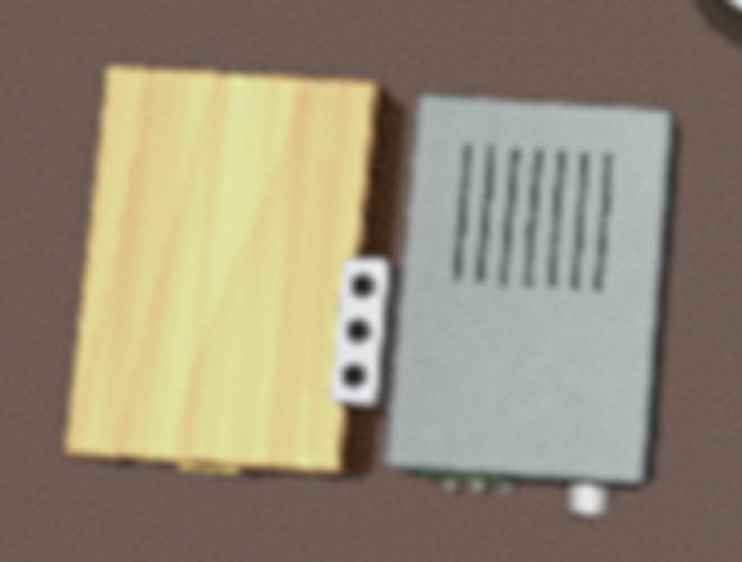

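The crop confirms the silver three-hole block standing in the gap, centre near crop (360,330), which is full-image (180,223). Pixels with no depth polluted the fits, so I'm redoing them.

```bash
sed -i "s/d=s\['depth'\];/d=np.where(s['depth']>0,s['depth'],np.nan);/" h.py; cat > m.py <<'E'
from h import *
s=load('t0');P=cloud(s);c=s['color'].astype(int)
def rect(m,n):
    k,l,st,ce=cv2.connectedComponentsWithStats(m.astype(np.uint8)); i=1+np.argmax(st[1:,4]); q=P[l==i]
    r=cv2.minAreaRect((q[:,:2]*1000).astype(np.float32)); print(n,st[i],np.round(r[0],1),np.round(r[1],1),round(r[2],1),'z',np.median(q[:,2]).round(4),'mean',q.mean(0).round(4)); return q
z=P[...,2]; v,u=np.mgrid[:420,:560]
W=lambda a,b,e,f:(u>a)&(u<b)&(v>e)&(v<f)
rect((z>.093)&(z<.108)&W(165,195,195,250),'blk')
rect((z>.063)&(z<.077)&W(100,188,150,270)&(c[...,0]>c[...,2]+50),'box')
rect((z>.060)&(z<.077)&W(184,260,150,270)&(abs(c[...,0]-c[...,2])<40),'sup')
rect((z>.085)&(z<.1)&W(340,460,160,300)&(c.min(-1)>120),'plate')
rect((z>.055)&(z<.2)&W(340,460,160,300)&(c.max(-1)<100),'housing')
q=P[(z>.02)&W(245,310,60,160)];print('mortar',q.min(0),q.max(0))
q=P[(z>.02)&W(185,230,95,145)];print('beaker',q.min(0),q.max(0))
# ray-based: white mask of block intersect z=0.1
K=s['camera_matrix'];M=R.from_rotvec(s['orientation']).as_matrix();o=s['origin']
def ray(uv,h):
    d=np.c_[(uv-[K[0,2],K[1,2]])/[K[0,0],K[1,1]],np.ones(len(uv))]@M.T
    return o+d*((h-o[2])/d[:,2])[:,None]
m=(c.min(-1)>150)&W(165,195,195,250); uv=np.argwhere(m)[:,::-1]
r=cv2.minAreaRect((ray(uv,.1)[:,:2]*1000).astype(np.float32));print('blkray',r)
m=(c.min(-1)>150)&W(340,460,160,300); uv=np.argwhere(m)[:,::-1]
r=cv2.minAreaRect((ray(uv,.09)[:,:2]*1000).astype(np.float32));print('plateray',r)
E
python3 m.py
```

```text
blk [174 208  13  32 338] [528.8 215.4] [23.8 69.4] 84.6 z 0.1002 mean [0.5286 0.2144 0.1001]
box [ 115  165   70   90 5114] [566.7 293. ] [140.6 200.1] 84.3 z 0.0703 mean [0.566  0.2937 0.0702]
sup [ 186  171   64   87 4823] [550.4 137.3] [131.7 192. ] 84.5 z 0.0703 mean [0.5489 0.1366 0.0703]
plate [ 357  180   84   81 4636] [ 523.1 -265. ] [150.1 151. ] 12.2 z 0.0905 mean [ 0.5222 -0.2645  0.0905]
housing [349 176  72 116 649] [ 490.9 -269. ] [240.2 165.9] 11.9 z 0.0682 mean [ 0.4909 -0.208   0.0669]
mortar [ 0.68210464 -0.06235447  0.02000559] [0.8526454  0.04945041 0.13638447]
beaker [0.72876195 0.12129777 0.02007248] [0.79984026 0.1900681  0.09881298]
blkray ((530.2677001953125, 214.12416076660156), (61.329193115234375, 116.6479263305664), 89.5877685546875)
plateray ((523.531005859375, -264.63104248046875), (151.45367431640625, 150.91859436035156), 12.317179679870605)
```

The measurements agree with the given sizes:

| Item | Centre (m) | Yaw | Size or height |
|---|---|---|---|
| Block | (0.529, 0.215) | −5.5° | top at 0.100 |
| Slide box | as expected from the block and gap | −5.5° | 200 × 140 mm, top at 0.070 |
| Plate | (0.523, −0.265) | about 12° | 150 mm square, top at 0.0905 |

I need to turn −30.6° about z (wz −0.17) and shift (0.285, 0.7355).

```bash
python3 -m creep '[{"tx":0.18,"ty":0.465,"wz":-0.17},{"tx":0.18,"ty":0.465,"wz":-0.17},{"tx":0.18,"ty":0.465,"wz":-0.17},{"tx":0.18,"ty":0.465,"wz":-0.17},{"tx":0.18,"ty":0.465,"wz":-0.17}]' 0.55 30
```

```text
invalid input
```

```bash
python3 -m creep '[{"tx":0.18,"ty":0.465,"tz":0,"wx":0,"wy":0,"wz":-0.17},{"tx":0.18,"ty":0.465,"tz":0,"wx":0,"wy":0,"wz":-0.17},{"tx":0.18,"ty":0.465,"tz":0,"wx":0,"wy":0,"wz":-0.17},{"tx":0.18,"ty":0.465,"tz":0,"wx":0,"wy":0,"wz":-0.17},{"tx":0.18,"ty":0.465,"tz":0,"wx":0,"wy":0,"wz":-0.17}]' 0.55 30
```

```text
time: 0.6
eef_pos: [0.3339, -0.2862, 0.2449]
tool_rot: [-3.137, 0.156, 0.0]
contact_force: [1.6, -0.3, 0.2]
grip_width: 0.0469
```

```bash
python3 -m creep '[{"tx":0.18,"ty":0.465,"tz":0,"wx":0,"wy":0,"wz":0},{"tx":0.18,"ty":0.465,"tz":0,"wx":0,"wy":0,"wz":0},{"tx":0.18,"ty":0.465,"tz":0,"wx":0,"wy":0,"wz":0},{"tx":0.18,"ty":0.465,"tz":0,"wx":0,"wy":0,"wz":0},{"tx":0.18,"ty":0.465,"tz":0,"wx":0,"wy":0,"wz":0}]' && python3 -m creep '[{"tx":0.21,"ty":0.541,"tz":0,"wx":0,"wy":0,"wz":0},{"tx":0.21,"ty":0.541,"tz":0,"wx":0,"wy":0,"wz":0},{"tx":0.21,"ty":0.541,"tz":0,"wx":0,"wy":0,"wz":0},{"tx":0.21,"ty":0.541,"tz":0,"wx":0,"wy":0,"wz":0},{"tx":0.21,"ty":0.541,"tz":0,"wx":0,"wy":0,"wz":0}]'
```

```text
time: 1.1
eef_pos: [0.4239, -0.0537, 0.2453]
tool_rot: [3.138, -0.151, 0.001]
contact_force: [2.0, -1.4, -0.2]
grip_width: 0.0466
time: 1.6
eef_pos: [0.5144, 0.1795, 0.245]
tool_rot: [3.138, -0.151, -0.0]
contact_force: [0.5, -1.2, 0.7]
grip_width: 0.0468
```

```bash
python3 -m creep '[{"tx":0,"ty":0,"tz":0,"wx":0,"wy":0,"wz":0},{"tx":0,"ty":0,"tz":0,"wx":0,"wy":0,"wz":0}]'
```

```text
time: 1.8
eef_pos: [0.5137, 0.1783, 0.2444]
tool_rot: [3.138, -0.147, -0.003]
contact_force: [-0.6, -0.8, -0.5]
grip_width: 0.0471
```

```bash
python3 -m creep '[{"tx":0.03,"ty":0.074,"tz":0,"wx":0,"wy":0,"wz":0},{"tx":0.03,"ty":0.074,"tz":-0.08,"wx":0,"wy":0,"wz":0},{"tx":0.03,"ty":0.074,"tz":-0.16,"wx":0,"wy":0,"wz":0},{"tx":0.03,"ty":0.074,"tz":-0.21,"wx":0,"wy":0,"wz":0},{"tx":0.03,"ty":0.074,"tz":-0.21,"wx":0,"wy":0,"wz":0}]'; python3 - <<'E'
from h import *
a=snap('side','s1.png');a=snap('top','t1.png')
for n,x,y,w,h in (('s1',130,180,200,150),('t1',100,130,200,150)):
    i=cv2.imread(f'pics/{n}.png')[y:y+h,x:x+w]; cv2.imwrite(f'pics/{n}c.png',cv2.resize(i,None,fx=4,fy=4,interpolation=cv2.INTER_CUBIC))
print(read_state()['eef_pos'])
E
```

```text
time: 2.3
eef_pos: [0.5259, 0.2121, 0.1361]
tool_rot: [3.136, -0.154, -0.013]
contact_force: [-0.6, -0.1, 0.8]
grip_width: 0.0468
[0.5293583  0.21307462 0.14079995]
```

View pics/s1c.png

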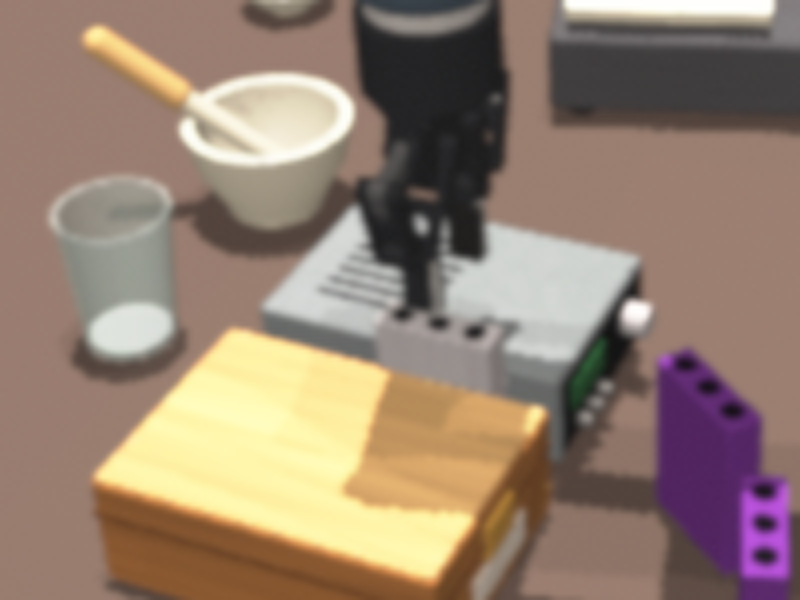

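View pics/t1c.png

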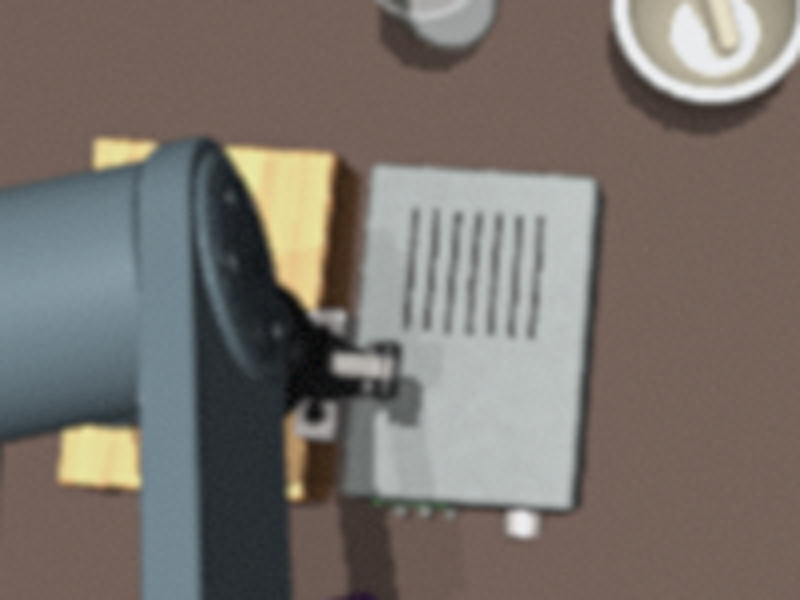

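The fingers hang above the block and straddle it (side crop (420,260) above the block's top at (438,325)). Next I settle and descend part way.

```bash
python3 -m creep '[{"tx":0,"ty":0,"tz":-0.03,"wx":0,"wy":0,"wz":0},{"tx":0,"ty":0,"tz":-0.05,"wx":0,"wy":0,"wz":0},{"tx":0,"ty":0,"tz":-0.05,"wx":0,"wy":0,"wz":0},{"tx":0,"ty":0,"tz":-0.05,"wx":0,"wy":0,"wz":0}]'
```

```text
time: 2.8
eef_pos: [0.5292, 0.2143, 0.1152]
tool_rot: [3.138, -0.151, -0.001]
contact_force: [0.0, -0.1, 0.5]
grip_width: 0.0469
```

```bash
python3 -m creep '[{"tx":0,"ty":0.002,"tz":-0.02,"wx":0,"wy":0,"wz":0},{"tx":0,"ty":0.002,"tz":-0.04,"wx":0,"wy":0,"wz":0},{"tx":0,"ty":0.002,"tz":-0.052,"wx":0,"wy":0,"wz":0},{"tx":0,"ty":0.002,"tz":-0.052,"wx":0,"wy":0,"wz":0},{"tx":0,"ty":0.002,"tz":-0.052,"wx":0,"wy":0,"wz":0}]'
```

```text
time: 3.3
eef_pos: [0.5291, 0.2153, 0.0889]
tool_rot: [3.138, -0.151, -0.001]
contact_force: [0.3, -0.2, -0.5]
grip_width: 0.0472
```

```bash
python3 -m creep '[{"tx":0,"ty":0,"tz":0,"wx":0,"wy":0,"wz":0},{"tx":0,"ty":0,"tz":0,"wx":0,"wy":0,"wz":0},{"tx":0,"ty":0,"tz":0,"wx":0,"wy":0,"wz":0},{"tx":0,"ty":0,"tz":0,"wx":0,"wy":0,"wz":0},{"tx":0,"ty":0,"tz":0,"wx":0,"wy":0,"wz":0}]' 0 30
```

```text
time: 3.8
eef_pos: [0.5298, 0.2159, 0.0899]
tool_rot: [-3.137, 0.151, -0.002]
contact_force: [0.9, 4.9, 2.7]
grip_width: 0.0212
```

Gripped at 21 mm, which is the block's thickness. Now a firmer grip and a slow lift.

```bash
python3 -m creep '[{"tx":0,"ty":0.001,"tz":0,"wx":0,"wy":0,"wz":0},{"tx":0,"ty":0.001,"tz":0,"wx":0,"wy":0,"wz":0},{"tx":0,"ty":0.001,"tz":0.01,"wx":0,"wy":0,"wz":0},{"tx":0,"ty":0.001,"tz":0.02,"wx":0,"wy":0,"wz":0},{"tx":0,"ty":0.001,"tz":0.03,"wx":0,"wy":0,"wz":0}]' 0 75
```

```text
time: 4.3
eef_pos: [0.5273, 0.2158, 0.1025]
tool_rot: [3.138, -0.151, -0.007]
contact_force: [0.6, 5.5, -7.5]
grip_width: 0.0207
```

```bash
python3 -m creep '[{"tx":0,"ty":0,"tz":0.02,"wx":0,"wy":0,"wz":0},{"tx":0,"ty":0,"tz":0.04,"wx":0,"wy":0,"wz":0},{"tx":0,"ty":0,"tz":0.06,"wx":0,"wy":0,"wz":0},{"tx":0,"ty":0,"tz":0.08,"wx":0,"wy":0,"wz":0},{"tx":0,"ty":0,"tz":0.08,"wx":0,"wy":0,"wz":0}]';python3 - <<'E'
from h import *
a=snap('side','s2.png')
for n,x,y,w,h in (('s2',130,150,200,150),):
    i=cv2.imread(f'pics/{n}.png')[y:y+h,x:x+w]; cv2.imwrite(f'pics/{n}c.png',cv2.resize(i,None,fx=4,fy=4,interpolation=cv2.INTER_CUBIC))
E
```

```text
time: 4.8
eef_pos: [0.529, 0.2159, 0.1449]
tool_rot: [-3.138, 0.151, 0.001]
contact_force: [-0.8, 4.9, -1.2]
grip_width: 0.0205
```

View pics/s2c.png

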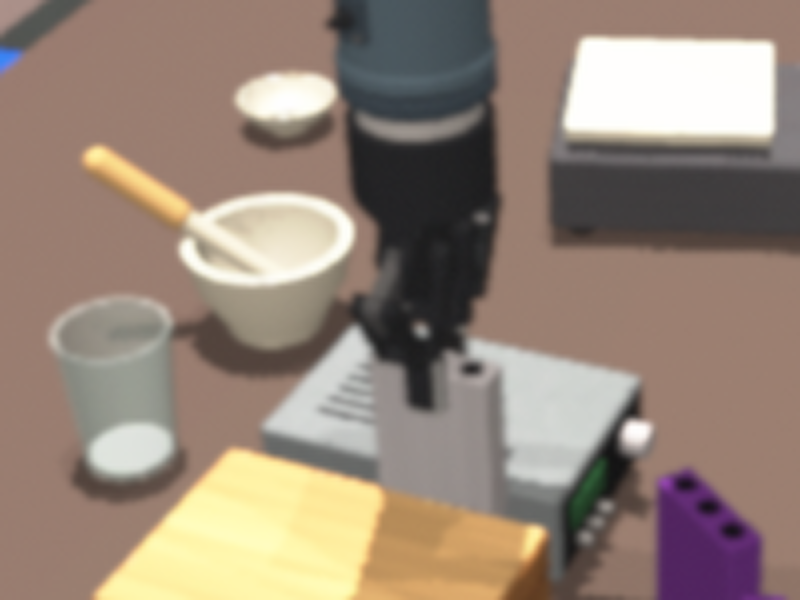

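The block is rising upright in the grip and is about 55 mm up, with its body at crop (440,430). I continue straight up.

```bash
python3 -m creep '[{"tx":0,"ty":0,"tz":0.03,"wx":0,"wy":0,"wz":0},{"tx":0,"ty":0,"tz":0.07,"wx":0,"wy":0,"wz":0},{"tx":0,"ty":0,"tz":0.12,"wx":0,"wy":0,"wz":0},{"tx":0,"ty":0,"tz":0.18,"wx":0,"wy":0,"wz":0},{"tx":0,"ty":0,"tz":0.2,"wx":0,"wy":0,"wz":0}]'; python3 -m creep '[{"tx":0,"ty":0,"tz":0,"wx":0,"wy":0,"wz":0},{"tx":0,"ty":0,"tz":0,"wx":0,"wy":0,"wz":0},{"tx":0,"ty":0,"tz":0,"wx":0,"wy":0,"wz":0}]'
```

```text
time: 5.35
eef_pos: [0.531, 0.2151, 0.248]
tool_rot: [3.137, -0.152, 0.009]
contact_force: [0.2, 0.4, -4.5]
grip_width: 0.0204
time: 5.65
eef_pos: [0.5282, 0.2153, 0.2422]
tool_rot: [3.137, -0.151, -0.005]
contact_force: [-0.7, 1.0, -4.5]
grip_width: 0.0206
```

```bash
python3 -m creep '[{"tx":0,"ty":-0.02,"tz":0,"wx":0,"wy":0,"wz":0},{"tx":0,"ty":-0.06,"tz":0,"wx":0,"wy":0,"wz":0},{"tx":0,"ty":-0.12,"tz":0,"wx":0,"wy":0,"wz":0},{"tx":0,"ty":-0.18,"tz":0,"wx":0,"wy":0,"wz":0},{"tx":0,"ty":-0.24,"tz":0,"wx":0,"wy":0,"wz":0}]'; python3 -m creep '[{"tx":0,"ty":-0.06,"tz":0,"wx":0,"wy":0,"wz":0},{"tx":0,"ty":-0.12,"tz":0,"wx":0,"wy":0,"wz":0},{"tx":0,"ty":-0.18,"tz":0,"wx":0,"wy":0,"wz":0},{"tx":0,"ty":-0.24,"tz":0,"wx":0,"wy":0,"wz":0},{"tx":0,"ty":-0.3,"tz":0,"wx":0,"wy":0,"wz":0}]'; python3 -m creep '[{"tx":0,"ty":-0.06,"tz":0,"wx":0,"wy":0,"wz":0},{"tx":0,"ty":-0.12,"tz":0,"wx":0,"wy":0,"wz":0},{"tx":0,"ty":-0.18,"tz":0,"wx":0,"wy":0,"wz":0},{"tx":0,"ty":-0.24,"tz":0,"wx":0,"wy":0,"wz":0},{"tx":0,"ty":-0.28,"tz":0,"wx":0,"wy":0,"wz":0}]'; python3 -m creep '[{"tx":-0.01,"ty":-0.05,"tz":0,"wx":0,"wy":0,"wz":0},{"tx":-0.01,"ty":-0.09,"tz":0,"wx":0,"wy":0,"wz":0},{"tx":-0.01,"ty":-0.12,"tz":0,"wx":0,"wy":0,"wz":0},{"tx":-0.01,"ty":-0.135,"tz":0,"wx":0,"wy":0,"wz":0},{"tx":-0.01,"ty":-0.14,"tz":0,"wx":0,"wy":0,"wz":0}]'; python3 -m creep '[{"tx":0,"ty":0,"tz":0,"wx":0,"wy":0,"wz":0},{"tx":0,"ty":0,"tz":0,"wx":0,"wy":0,"wz":0},{"tx":0,"ty":0,"tz":0,"wx":0,"wy":0,"wz":0}]'
python3 - <<'E'
from h import *
a=snap('side','s3.png');a=snap('top','t3.png')
E
```

```text
time: 6.15
eef_pos: [0.5286, 0.0941, 0.2433]
tool_rot: [3.137, -0.151, -0.002]
contact_force: [-0.5, 0.2, -4.3]
grip_width: 0.021
time: 6.65
eef_pos: [0.5284, -0.056, 0.2434]
tool_rot: [3.138, -0.152, -0.002]
contact_force: [0.9, 0.3, -4.7]
grip_width: 0.0209
time: 7.15
eef_pos: [0.5283, -0.1967, 0.2433]
tool_rot: [3.138, -0.153, -0.002]
contact_force: [-0.3, -0.2, -3.6]
grip_width: 0.0205
time: 7.65
eef_pos: [0.5242, -0.2647, 0.244]
tool_rot: [-3.137, 0.152, 0.001]
contact_force: [0.2, 0.5, -4.7]
grip_width: 0.0209
time: 7.95
eef_pos: [0.5244, -0.2634, 0.2443]
tool_rot: [-3.138, 0.149, -0.0]
contact_force: [0.7, -0.2, -4.9]
grip_width: 0.0207
```

View pics/s3.png

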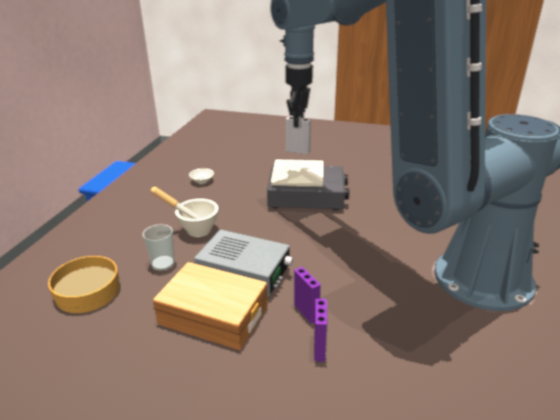

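View pics/t3.png

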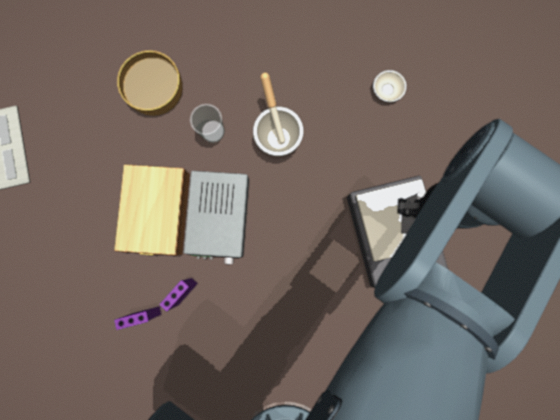

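The block hangs above the plate at side (298,135), and the mortar and beaker haven't moved. Before lowering, I measure its tilt and bottom height.

```bash
python3 - <<'E'
from h import *
s=load('s3');P=cloud(s);c=s['color'].astype(int)
cv2.imwrite('pics/s3c.png',cv2.resize(cv2.imread('pics/s3.png')[80:215,240:370],None,fx=4.4,fy=4.4,interpolation=cv2.INTER_CUBIC))
v,u=np.mgrid[:420,:560]
m=(u>275)&(u<325)&(v>105)&(v<165)&(c.min(-1)>110)&(P[...,2]>.1)&(abs(P[...,1]+.26)<.06)
q=P[m];print(len(q),q.min(0),q.max(0))
for v0 in range(112,158,4):
    k=m[v0]; 
    if k.sum(): w=P[v0][k]; print(v0,np.where(k)[0][[0,-1]],w[:,0].min().round(4),w[:,0].max().round(4),w[:,1].mean().round(4),w[:,2].mean().round(4))
print(read_state()['wrist_torque'])
E
```

```text
770 [ 0.48731406 -0.29894891  0.15243626] [ 0.55905587 -0.21169068  0.29754539]
112 [304 304] 0.509 0.509 -0.2715 0.271
116 [304 304] 0.5102 0.5102 -0.2773 0.257
120 [286 310] 0.4895 0.5576 -0.2544 0.2521
124 [286 309] 0.4887 0.5562 -0.2517 0.2414
128 [286 309] 0.4888 0.5578 -0.2508 0.2297
132 [286 309] 0.4893 0.5568 -0.2512 0.2173
136 [286 309] 0.4888 0.5587 -0.2527 0.2044
140 [286 309] 0.4886 0.5555 -0.2507 0.193
144 [286 309] 0.4898 0.5577 -0.2522 0.1798
148 [286 308] 0.4886 0.5585 -0.2508 0.1678
152 [296 309] 0.4873 0.5261 -0.2497 0.1576
[ 0.00211403 -0.01198751 -0.06130317]
```

View pics/s3c.png

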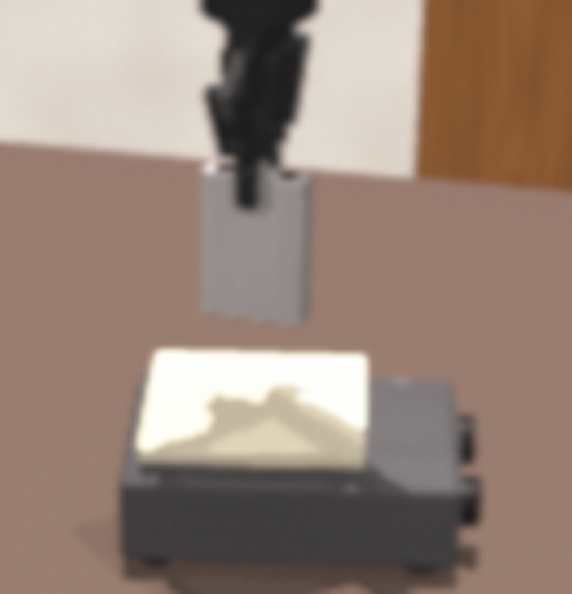

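The block hangs upright: each row's y is constant and its x edges are constant within noise. Its bottom is near 0.154, so contact should come at TCP z of about 0.180. I lower to just above that first.

```bash
python3 -m creep '[{"tx":0,"ty":0,"tz":-0.03,"wx":0,"wy":0,"wz":0},{"tx":0,"ty":0,"tz":-0.06,"wx":0,"wy":0,"wz":0},{"tx":0,"ty":0,"tz":-0.09,"wx":0,"wy":0,"wz":0},{"tx":0,"ty":0,"tz":-0.11,"wx":0,"wy":0,"wz":0},{"tx":0,"ty":0,"tz":-0.116,"wx":0,"wy":0,"wz":0}]';  python3 -m creep '[{"tx":0,"ty":0,"tz":0,"wx":0,"wy":0,"wz":0},{"tx":0,"ty":0,"tz":0,"wx":0,"wy":0,"wz":0},{"tx":0,"ty":0,"tz":0,"wx":0,"wy":0,"wz":0}]'
```

```text
time: 8.55
eef_pos: [0.5232, -0.2634, 0.1837]
tool_rot: [-3.136, 0.151, 0.005]
contact_force: [-0.4, -1.1, -5.0]
grip_width: 0.0204
time: 8.85
eef_pos: [0.5247, -0.2646, 0.1872]
tool_rot: [3.137, -0.151, 0.002]
contact_force: [1.1, 0.1, -3.8]
grip_width: 0.0202
```

```bash
python3 -m creep '[{"tx":0,"ty":0,"tz":-0.002,"wx":0,"wy":0,"wz":0},{"tx":0,"ty":0,"tz":-0.004,"wx":0,"wy":0,"wz":0},{"tx":0,"ty":0,"tz":-0.006,"wx":0,"wy":0,"wz":0},{"tx":0,"ty":0,"tz":-0.008,"wx":0,"wy":0,"wz":0},{"tx":0,"ty":0,"tz":-0.008,"wx":0,"wy":0,"wz":0}]'; python3 -m creep '[{"tx":0,"ty":0,"tz":-0.001,"wx":0,"wy":0,"wz":0},{"tx":0,"ty":0,"tz":-0.002,"wx":0,"wy":0,"wz":0},{"tx":0,"ty":0,"tz":-0.003,"wx":0,"wy":0,"wz":0},{"tx":0,"ty":0,"tz":-0.003,"wx":0,"wy":0,"wz":0}]'
```

```text
time: 9.35
eef_pos: [0.5241, -0.2641, 0.1821]
tool_rot: [-3.138, 0.151, 0.001]
contact_force: [-0.1, 0.5, -3.6]
grip_width: 0.0208
time: 9.75
eef_pos: [0.5242, -0.2642, 0.1807]
tool_rot: [-3.138, 0.151, 0.0]
contact_force: [-0.1, -0.3, -4.9]
grip_width: 0.0208
```

```bash
python3 -m creep '[{"tx":0,"ty":0,"tz":-0.001,"wx":0,"wy":0,"wz":0},{"tx":0,"ty":0,"tz":-0.002,"wx":0,"wy":0,"wz":0},{"tx":0,"ty":0,"tz":-0.002,"wx":0,"wy":0,"wz":0},{"tx":0,"ty":0,"tz":-0.002,"wx":0,"wy":0,"wz":0}]'
```

```text
time: 10.15
eef_pos: [0.5243, -0.2642, 0.1801]
tool_rot: [3.138, -0.151, 0.0]
contact_force: [-0.2, -0.5, -1.3]
grip_width: 0.0207
```

The load is going onto the plate (−4.9 → −1.3 N). One more half millimetre.

```bash
python3 -m creep '[{"tx":0,"ty":0,"tz":-0.001,"wx":0,"wy":0,"wz":0},{"tx":0,"ty":0,"tz":-0.001,"wx":0,"wy":0,"wz":0},{"tx":0,"ty":0,"tz":-0.001,"wx":0,"wy":0,"wz":0}]'
```

```text
time: 10.45
eef_pos: [0.5244, -0.2643, 0.1801]
tool_rot: [3.138, -0.151, 0.001]
contact_force: [-2.6, 2.3, 5.5]
grip_width: 0.0202
```

Seated, with +5.5 N of support. I ease the grip to 20 N and then open partway.

```bash
python3 -m creep '[{"tx":0,"ty":0,"tz":0,"wx":0,"wy":0,"wz":0},{"tx":0,"ty":0,"tz":0,"wx":0,"wy":0,"wz":0}]' 0 20;  python3 -m creep '[{"tx":0,"ty":0,"tz":0,"wx":0,"wy":0,"wz":0},{"tx":0,"ty":0,"tz":0,"wx":0,"wy":0,"wz":0},{"tx":0,"ty":0,"tz":0,"wx":0,"wy":0,"wz":0},{"tx":0,"ty":0,"tz":0,"wx":0,"wy":0,"wz":0}]' 0.32;  python3 -m creep '[{"tx":0,"ty":0,"tz":0,"wx":0,"wy":0,"wz":0},{"tx":0,"ty":0,"tz":0,"wx":0,"wy":0,"wz":0},{"tx":0,"ty":0,"tz":0,"wx":0,"wy":0,"wz":0},{"tx":0,"ty":0,"tz":0,"wx":0,"wy":0,"wz":0}]' 0.6; python3 - <<'E'
from h import *
a=snap('side','s4.png')
cv2.imwrite('pics/s4c.png',cv2.resize(cv2.imread('pics/s4.png')[80:215,240:370],None,fx=4.4,fy=4.4,interpolation=cv2.INTER_CUBIC))
E
```

```text
time: 10.65
eef_pos: [0.5244, -0.2643, 0.1801]
tool_rot: [3.138, -0.151, 0.001]
contact_force: [-3.1, 2.4, 5.3]
grip_width: 0.0206
time: 11.05
eef_pos: [0.5243, -0.2643, 0.1792]
tool_rot: [3.138, -0.151, 0.0]
contact_force: [-0.5, 0.4, 0.5]
grip_width: 0.0276
time: 11.45
eef_pos: [0.5243, -0.2642, 0.1793]
tool_rot: [3.138, -0.151, 0.0]
contact_force: [-0.3, 0.0, -0.6]
grip_width: 0.051
```

View pics/s4c.png

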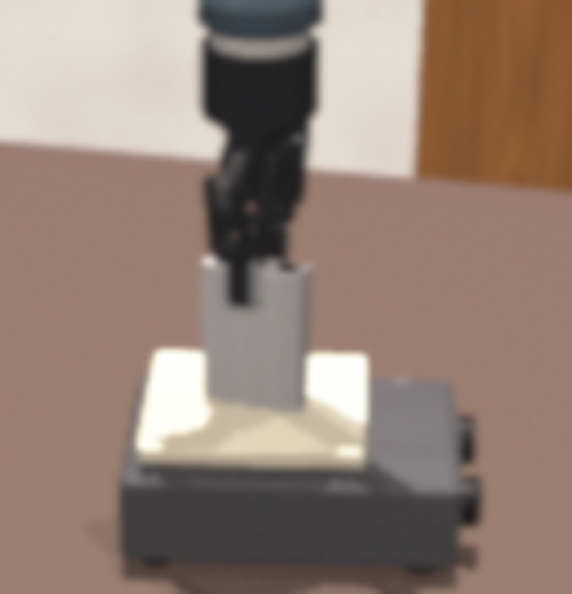

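The block stands upright on the plate, with its base at crop (255,405) and the fingers clear of it. Next I retreat straight up and then swing aside for a clear view.

```bash
python3 -m creep '[{"tx":0,"ty":0,"tz":0.02,"wx":0,"wy":0,"wz":0},{"tx":0,"ty":0,"tz":0.06,"wx":0,"wy":0,"wz":0},{"tx":0,"ty":0,"tz":0.12,"wx":0,"wy":0,"wz":0},{"tx":0,"ty":0,"tz":0.2,"wx":0,"wy":0,"wz":0},{"tx":0,"ty":0,"tz":0.24,"wx":0,"wy":0,"wz":0}]';  python3 -m creep '[{"tx":-0.02,"ty":0.08,"tz":0,"wx":0,"wy":0,"wz":0},{"tx":-0.05,"ty":0.16,"tz":0,"wx":0,"wy":0,"wz":0},{"tx":-0.08,"ty":0.24,"tz":0,"wx":0,"wy":0,"wz":0},{"tx":-0.11,"ty":0.32,"tz":0,"wx":0,"wy":0,"wz":0},{"tx":-0.14,"ty":0.4,"tz":0,"wx":0,"wy":0,"wz":0}]'; python3 -m creep '[{"tx":-0.03,"ty":0.08,"tz":0,"wx":0,"wy":0,"wz":0},{"tx":-0.06,"ty":0.16,"tz":0,"wx":0,"wy":0,"wz":0},{"tx":-0.09,"ty":0.24,"tz":0,"wx":0,"wy":0,"wz":0},{"tx":-0.09,"ty":0.24,"tz":0,"wx":0,"wy":0,"wz":0},{"tx":-0.09,"ty":0.24,"tz":0,"wx":0,"wy":0,"wz":0}]'; python3 - <<'E'
from h import *
snap('side','s5.png');s=snap('top','t5.png')
P=cloud(s);z=P[...,2];v,u=np.mgrid[:420,:560]
m=(z>.175)&(z<.2)&(u>350)&(u<470)&(v>150)&(v<290)
q=P[m];r=cv2.minAreaRect((q[:,:2]*1000).astype(np.float32));print(len(q),r,np.median(q[:,2]))
W=lambda a,b,e,f:(u>a)&(u<b)&(v>e)&(v<f)
q=P[(z>.02)&W(245,310,60,160)];print('mortar',q.min(0),q.max(0))
q=P[(z>.02)&W(185,230,95,145)];print('beaker',q.min(0),q.max(0))
E
```

```text
time: 12.0
eef_pos: [0.5253, -0.265, 0.3041]
tool_rot: [3.135, -0.151, 0.007]
contact_force: [0.4, 0.1, 0.6]
grip_width: 0.0511
time: 12.5
eef_pos: [0.4535, -0.0628, 0.3002]
tool_rot: [3.138, -0.152, 0.002]
contact_force: [0.3, 0.0, 0.5]
grip_width: 0.0511
time: 13.0
eef_pos: [0.4093, 0.0563, 0.3002]
tool_rot: [3.138, -0.147, 0.003]
contact_force: [0.8, -0.4, 0.1]
grip_width: 0.0511
473 ((523.4904174804688, -264.3704833984375), (22.713626861572266, 69.18386840820312), 84.40050506591797) 0.1901850554094462
mortar [ 0.68179098 -0.06244985  0.0200006 ] [0.85308205 0.04930993 0.13842268]
beaker [0.72893215 0.12119102 0.02050594] [0.80005432 0.19028833 0.09832966]
```

View pics/t5.png

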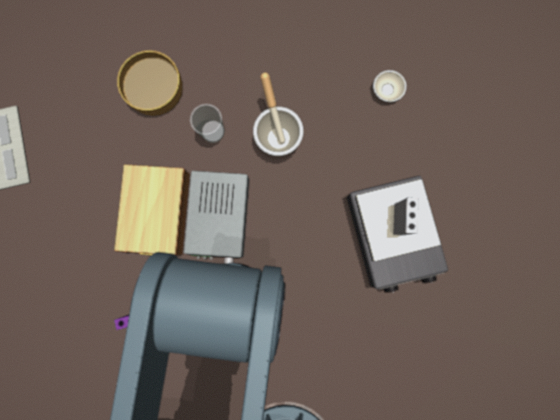

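View pics/s5.png

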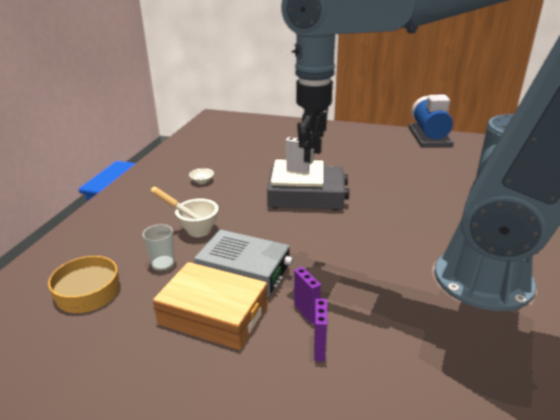

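The block stands at (0.5235, −0.264) with its top at 0.190, within 1 mm of the plate's centre (top view (410,215)). The mortar and beaker are unmoved, and the arm is clear of everything.

```bash
python3 -c "
from station import *
print(close_job())"
```

```text
the job is handed in; nothing more can be done
None
```

The heating block is out of the gap and standing upright on the hotplate's white top, and I handed the job in at about 13 s of robot time. I gripped it by its exposed top edge, drew it straight up and lowered it in small steps until the force reading showed the plate carrying it. Then I eased the grip, opened the fingers and moved the arm clear.

- **Position:** the last top view put the block within about 1 mm of the plate's centre. Its top was at 0.190 m, which fits a 100 mm block standing upright on a 90 mm plate.
- **Mortar and beaker:** the mortar and beaker measured within about 2 mm of where they started, which is within the measurement noise.
- **Forces:** the highest readings after each move were about 7.5 N while pulling and 5.5 N while setting down. I did not log the values in between.

No check failed or disagreed. One early move was refused as invalid input, which moved nothing, and I resent it with every value filled in.

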